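# Set the tube voltage and hold the spring shutter open at the rider

### The job

Get the X-ray bench ready for a reading: first turn the dial on the control box clockwise until the white line on its knob points at the one long mark of its scale, with the shutter still closed. Then take the upright grip of the spring-return shutter slide, pull it out until the steel pointer beside the grip points straight at the nose of the brass rider on the scale next to it, and keep it there: finish while still holding the grip in that place, because the spring shuts the slide when it is let go. Leave the dial on its mark, and leave the rider and the other things on the bench where they are.

Things in the scene. Friction and masses are not known exactly. Their poses are not given: they have to be found in the camera images.
- control_box: Light grey control box, fixed, 170 x 170 mm and 70 mm high, with the dial in the middle of its top. Stands left or right of the shutter unit. Origin: centre of its underside, z up; -x is its front (roughly towards the robot).
- dial (a joint): Angle of the knob (rad), 0 to 4.8, growing clockwise from above. The white line (19 x 4 mm) on its top points to the box's -x at 0 and to its +y at pi/2. The scale has short 7 mm marks every 0.3 rad; the one long mark (20 mm) is at 2.2 rad. It starts short of the mark and stays where it is left; 0.04 N m turns it.
- dial_grip (a point): On the dial's axis, 107 mm above the table, where to grip. The black knob has an upright bar 14 mm wide, 46 mm long, 32 mm high (top 7 mm above this point) along the white line: in the box's frame it points at the angle pi - (dial value) from x, counterclockwise. The bar stands on a disc of radius 24 mm, whose top is 23 mm below this point.
- shutter_unit: Shutter unit, fixed: dark bed 250 x 130 mm, 45 mm high, with a light grey detector head 90 x 130 mm on its far end, up to 110 mm high (113 mm at its round cap). Origin: at table height on the centre line, under the head's front face (head: x 0 to 90 mm; bed: x -160 to 90 mm). z up; the slide is pulled out along this body's -x, roughly towards the robot.
- shutter (a joint): How far the slide is pulled out along the unit's -x (m): 0 closed, stop at 0.088. A spring always pulls it shut, with about 3 N when closed and 60 N/m more as it is pulled out (7.5 N at 75 mm).
- pull_grip (a point): Middle of the slide's black upright grip tab, 83 mm above the table, 60 mm in front of the head when closed. The tab is 16 mm thick (unit's x), 44 mm wide (y), its top 95 mm above the table; it stands on a steel blade whose top is 53 mm above the table. Nothing stands within 50 mm before or behind it, so it can be pinched front to back from above.
- pointer_tip (a point): End of the thin steel pointer that sticks out of the tab's foot to the unit's +y side; at the same x of the unit as pull_grip, 35 mm to its +y, 56.5 mm above the table. Moves with the slide.
- rider_mark (a point): Tip of the brass rider (9 x 22 x 12 mm block with a nose and a round screw), clamped on the scale along the slide's +y side: where pointer_tip must come. Same y and height as the pointer, 35 to 70 mm further out along the unit's -x than the pointer of the closed slide.
- sample_cup_a: White sample cup, closed, 42 mm across, 28 mm high, loose; bystander. Origin under its centre.
- sample_cup_b: Another such white sample cup; bystander. Origin under its centre.
- amber_bottle: Amber bottle 56 mm across, 120 mm high, loose; bystander. Origin under its centre.
- pellet_die: Stepped steel pellet die 60 mm across, 70 mm high, loose; bystander. Origin under its centre.
- standards_tray: Grey open tray 110 x 140 x 22 mm with metal discs in it, loose; bystander. Origin under its centre.
- spatula: Spatula 190 mm long, lying flat, loose; bystander.
- mouse: Black computer mouse 100 x 60 x 32 mm, loose; bystander. Origin under its centre.
There are look-alikes about, which are no part of the job. What is shaped like the control_box but orange or pink is not meant.

How it is judged:
On the way, in this order (a step that is already met when the one before it is completed fails the run):
1. the dial stands at its long mark while the shutter is still closed (value of joint dial between 2.07 and 2.33 rad and value of joint shutter below 0.006 m), for 0.2 s.
2. the slide is held out with its pointer at the rider, the dial still on its mark (value of joint dial between 2.07 and 2.33 rad and x of pointer_tip in the frame of rider_mark between -0.004 and 0.004 m and contact force between the fingers and shutter_unit above 1.5 N), for 0.5 s.
At the end, for the whole second after the job is handed in: Through the last second the fingers hold the shutter slide (over 1.5 N of contact) still, its pointer within 4 mm of the rider's tip along the slide, and the dial, no longer touched, is within 0.13 rad of its long mark (2.2 rad) (all of step 2 and velocity of joint shutter between -0.01 and 0.01 m/s and contact force between the fingers and control_box below 0.3 N); the arm keeps its last pose, push and grip.
It fails at once if the shutter is opened (over 10 mm) while the dial is off its mark (value of joint shutter above 0.01 m and not (value of joint dial between 2.07 and 2.33 rad)).
It fails at once if the rider is shifted by over 3 mm (distance of rider_mark from where it was at the start of the episode above 0.003 m).
It fails at once if another thing on the bench is moved by over 25 mm (distance of any of sample_cup_a, sample_cup_b, amber_bottle, pellet_die, standards_tray, spatula, mouse from where it was at the start of the episode above 0.025 m).
It also fails if it takes over 48 s, if anything falls off the work surface, if the arm or the gripper's body presses on something with over 40 N, if the wrist force passes 120 N, or if a joint passes its speed limit or range.

### The arm

A 6-joint arm with a two-finger parallel gripper is mounted at the origin on the work surface. World frame = base frame: x ahead of the robot, y to its left, z up, the work surface at z = 0. Lengths are in m, angles in rad, forces in N, time in s.
With the tool pointing down it reaches from about 0.35 to 0.975 m from the base axis. Payload 7.1 kg.
Tool frame: the origin (TCP) lies between the finger pads; the fingertips stand nose_length ahead of it and the grasp point (between the pads) lies 11 mm behind it (nose_length is the distance from the TCP to the fingertips, in m); z points along the fingers, y is the line along which they close (so a half turn about z gives the same grasp; the last joint's range is limited). The gripper opens to 88 mm and grips with 3 to 60 N. Pads are 20 mm wide; open, the fingers measure 115 mm over their backs; the gripper's body (75 mm by 178 mm) begins 61 mm behind the grasp point.
Start: joints at [1.258, 0.423, 1.63, -0, 1.089, -0.019], TCP at [0.181, 0.598, 0.231] pointing down, gripper open.
Joint ranges: [-3, 3], [-0.9, 2.11], [0.09, 2.58], [-1.31, 4.45], [0.11, 2.69], [-2.54, 2.54]. Speed limits (rad/s): [2.39, 2.39, 3.01, 3.14, 3.14, 3.14].

### API

Orientations are given as [roll, pitch, yaw] about the fixed x, y, z axes, in that order (R = Rz(yaw) Ry(pitch) Rx(roll)).
In Python, from bench import read_state, capture, camera_info, hand_in, nose_length gives the robot as it stands. The module is installed in compiled form; this text tells all that it offers.
- The arm moves only by the tool send_rows, never from a script. Its argument "rows" is a list of rows, each a list of 6 numbers: the shift along the tool's x, y, z normalised to -1 to 1, where 1 is 0.05 m, then the turn, a rotation vector about the tool's x, y, z normalised to -1 to 1, where 1 is 4 degrees. A call has 1 to 10 rows; each row shifts and turns the commanded pose from where the row before left it, along the tool's axes as they then stand; what a row does not reach is not made up. A row lasts 1/8 s, in which the tool goes at most 62.5 mm and 10.7 degrees, less where a joint would pass 70% of its speed; a pose out of reach is approached as far as the arm can. A call with a number of a shift or a turn outside -1 to 1 is refused whole. A call with a gripper value outside its range is refused whole. "hand" is the opening, from -1 (shut) to 1 (fully open), set as the call begins (left out, the last holds). The fingers move at their own pace and stop on an object; the grip force is fixed at half the most. Time passes only in rows, so rows that do not move let the fingers close. It gives the time, the measured TCP pose, the force, the opening and the grip force at its end, in the units of the state.
- read_state(): the state, without advancing time (a new reading comes with each control period).
- capture(name): name is "scene" or "side" or "wrist"; returns (picture, depth): 420x560x3 uint8, red, green, blue; 420x560 float32, m along the optical axis (not along the pixel's ray), 0 where there is no reading.
- camera_info(name): a dict with "fov_y" (degrees; the focal length in pixels is half the picture's height over the tangent of half this angle, whatever the lens; pixels are square), "cx", "cy" (the principal point, pixels), "D" ([k1, k2, p1, p2, k3] as OpenCV has them; the pictures are not rectified), "R" (3x3) and "t" (3): a world point X has camera coordinates R X + t. Camera axes: x right, y down, z forward; pixel columns grow to the right and rows downward; lengths in m; the calibration is good to about 2 mm. A picture is of the moment at which its call begins: read the wrist's pose just before it. camera_info takes no time and is no camera call; for the wrist camera it gives the pose at the moment of the call.
- hand_in(): hands the job in; it is judged then, once.
The state is a dict: "t": time; "qpos": joint angles; "joint_vel": joint speeds; "joint_efforts": joint torques, N m; "eef_pos": TCP position; "orientation": TCP orientation; "wrist_force": force on the tool from outside, world axes, zero at the start; "moment": the same for the moment, N m; "width": opening from 0.0 (shut) to 1.0 (fully open); "grasp_force": force on a finger pad.
Only numpy, scipy, OpenCV 4.12 (cv2) and the standard library are available. Lean on these libraries where they do the work, as an engineer would, in place of code of your own. Each camera call takes 0.05 s, during which the arm holds its last target. There are 200 camera calls.

## Working session

There is one attempt and no reset: what is moved stays moved. The work goes in short steps, Python scripts to look and compute and a tool call to move; the robot and the scene stay as the last step left them, time stands still between calls to the robot, and variables do not carry over. Pictures are saved under pics/ and viewed, at most 10 in all, crops included, and the job is handed in when it is done.

Besides the shell and the picture viewer there is one more tool, called after "Call:" as name([rows], argument=value, ...), one row to a line, values as JSON. send_rows: Moves the arm, as the interface text tells. Its arguments: {"type":"object","properties":{"rows":{"type":"array","items":{"type":"array","items":{"type":"number","minimum":-1,"maximum":1}}},"hand":{"type":"number"}},"required":["rows"]}

```bash
mkdir -p pics; cat > h.py <<'E'
import numpy as np, cv2
from bench import *
def K(ci):
    f=210/np.tan(np.radians(ci["fov_y"])/2)
    return np.array([[f,0,ci["cx"]],[0,f,ci["cy"]],[0,0,1.]])
def rays(ci,px):
    p=cv2.undistortPoints(np.array(px,float).reshape(-1,1,2),K(ci),np.array(ci["D"],float)).reshape(-1,2)
    R=np.array(ci["R"]);c=-R.T@np.array(ci["t"])
    return c,np.c_[p,np.ones(len(p))]@R
def onz(ci,px,z):
    c,d=rays(ci,px); return c+d*((z-c[2])/d[:,2])[:,None]
def proj(ci,X):
    R=np.array(ci["R"]);return cv2.projectPoints(np.array(X,float).reshape(-1,1,3),cv2.Rodrigues(R)[0],np.array(ci["t"],float),K(ci),np.array(ci["D"],float))[0].reshape(-1,2)
def cloud(ci,dep):
    v,u=np.mgrid[0:420,0:560]; c,d=rays(ci,np.c_[u.ravel(),v.ravel()])
    return (c+d*dep.ravel()[:,None]).reshape(420,560,3)
def snap(n,tag):
    ci=camera_info(n);im,dep=capture(n)
    np.savez(f"pics/{tag}.npz",im=im,dep=dep,ci=np.array(ci,dtype=object));cv2.imwrite(f"pics/{tag}.png",im[:,:,::-1]);return ci,im,dep
def load(tag):
    z=np.load(f"pics/{tag}.npz",allow_pickle=True);return z["ci"].item(),z["im"],z["dep"]
E
python3 - <<'E'
from h import *
for n in("scene","side"):
    ci,im,dep=snap(n,n+"0");print(n,ci)
a=cv2.imread("pics/scene0.png");b=cv2.imread("pics/side0.png")
print(nose_length() if callable(nose_length) else nose_length,read_state())
E
```

```text
scene {'fov_y': 55.260342421087216, 'cx': 274.5340375611515, 'cy': 211.16583415733507, 'D': array([-0.01657195,  0.        ,  0.        ,  0.        ,  0.        ]), 'R': array([[ 0.60764342,  0.79400373, -0.01809814],
       [ 0.49885981, -0.39930576, -0.76921636],
       [-0.61798735,  0.45838083, -0.63873207]]), 't': array([-0.29593817, -0.20023162,  1.51264975])}
side {'fov_y': 45.27319035906045, 'cx': 272.0433296061207, 'cy': 211.77421932304372, 'D': array([-0.18422433,  0.        ,  0.        ,  0.        ,  0.        ]), 'R': array([[ 0.86921662, -0.49440711,  0.00490769],
       [-0.28007642, -0.50053338, -0.81916026],
       [ 0.40745512,  0.71065318, -0.57354371]]), 't': array([-0.45354718,  0.22119559,  1.51107502])}
0.008 {'t': 0.1, 'qpos': array([ 1.25804333e+00,  4.23777016e-01,  1.63058078e+00, -1.38185619e-05,
        1.08860300e+00, -1.90144016e-02]), 'joint_vel': array([-0.00010581, -0.00074038, -0.00355659, -0.00012871, -0.00216359,
       -0.00098685]), 'joint_efforts': array([ 7.42080829e-04, -5.45616925e+01, -2.74324071e+01,  6.44903909e-02,
        1.88863452e-02, -1.08538296e-05]), 'eef_pos': array([0.18079839, 0.59777899, 0.22998444]), 'orientation': array([-3.14022452e+00, -1.37809477e-05,  2.84786047e+00]), 'wrist_force': array([0.91103992, 0.22131073, 0.38624987]), 'moment': array([0.0389878 , 0.02359859, 0.00889923]), 'grasp_force': 0.0, 'width': 1.0009528170710809}
```

View pics/scene0.png

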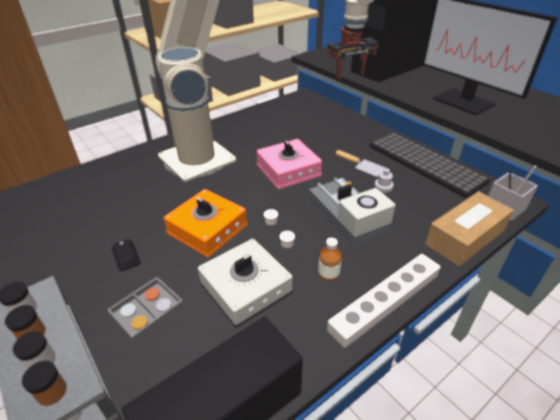

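View pics/side0.png

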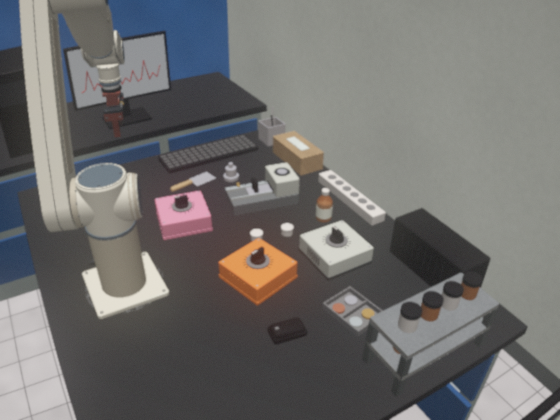

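The scene view shows three dial boxes: pink (290,158), orange (205,212) and light grey (245,275). Only the light grey one fits. The shutter unit is at (350,200), with its black tab at (345,190). In the side view, the grey box is at (336,245) and the shutter at (262,190).

```bash
python3 - <<'E'
from h import *
def yaw(r): return r
for tag,win in(("scene0",{"box":(195,235,300,325),"unit":(305,170,400,240)}),("side0",{"box":(295,215,380,275),"unit":(220,155,305,215)})):
    ci,im,dep=load(tag);P=cloud(ci,dep)
    for k,(u0,v0,u1,v1) in win.items():
        p=P[v0:v1,u0:u1].reshape(-1,3);c=im[v0:v1,u0:u1].reshape(-1,3).astype(int);ok=dep[v0:v1,u0:u1].ravel()>0
        lo,hi=((.062,.078) if k=="box" else (.103,.118))
        light=(c.min(1)>120)&(c.max(1)-c.min(1)<50)
        for nm,m in(("top",ok&(p[:,2]>lo)&(p[:,2]<hi)&light),("bed",ok&(p[:,2]>.035)&(p[:,2]<.07))):
            q=p[m]
            if len(q)<20:print(tag,k,nm,len(q));continue
            r=cv2.minAreaRect(q[:,:2].astype(np.float32));print(tag,k,nm,len(q),np.round(r[0],4),np.round(r[1],4),round(r[2],2),np.round(np.median(q,0),4))
    st=read_state()["eef_pos"];print(proj(ci,st))
ci,im,dep=load("scene0")
A=cv2.resize(im[230:330,190:300],None,fx=3.6,fy=3.6,interpolation=cv2.INTER_CUBIC);B=cv2.resize(im[165:265,300:410],None,fx=3.6,fy=3.6,interpolation=cv2.INTER_CUBIC)
cv2.imwrite("pics/crop1.png",np.hstack([A,B])[:,:,::-1])
E
```

```text
scene0 box top 3389 [ 0.6368 -0.208 ] [0.1707 0.1743] 89.96 [ 0.6559 -0.2221  0.0693]
scene0 box bed 3230 [ 0.5847 -0.2079] [0.1709 0.2864] 89.77 [ 0.665 -0.227  0.068]
scene0 unit top 928 [0.6691 0.1254] [0.256  0.1052] 88.24 [0.6747 0.1792 0.1095]
scene0 unit bed 1478 [0.5719 0.2148] [0.2865 0.3223] 43.28 [0.5679 0.1801 0.0459]
[[349.01261747  73.51025796]]
side0 box top 1657 [ 0.6339 -0.2087] [0.1752 0.1801] 0.16 [ 0.618  -0.2287  0.0695]
side0 box bed 1476 [ 0.6692 -0.2092] [0.1812 0.4001] 89.57 [ 0.6054 -0.2486  0.0665]
side0 unit top 436 [0.6683 0.1832] [0.1371 0.0927] 78.15 [0.6645 0.1761 0.1098]
side0 unit bed 1330 [0.6534 0.2669] [0.3006 0.3547] 80.26 [0.5612 0.1888 0.0477]
[[117.31003478 128.74049117]]
```

View pics/crop1.png

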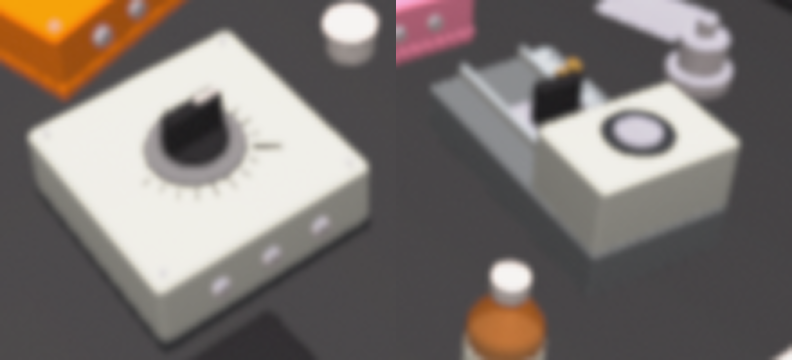

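The crop confirms the grey box: bar with white line pointing up-image at crop (205,98), long mark at (268,146). The shutter tab is at crop (555,95) with the brass rider at (570,65). Next I refine poses and plan a wrist look.

```bash
python3 - <<'E'
from h import *
for tag,(u0,v0,u1,v1),(a0,b0,a1,b1) in(("scene0",(330,175,400,235),(225,245,275,290)),("side0",(262,160,302,198),(322,225,355,252))):
    ci,im,dep=load(tag);P=cloud(ci,dep)
    m=np.zeros(dep.shape,np.uint8);s=np.s_[v0:v1,u0:u1];c=im.astype(int)
    m[s]=((P[...,2]>.104)&(P[...,2]<.118)&(c.min(2)>110))[s]
    n,l,stt,_=cv2.connectedComponentsWithStats(m);i=1+np.argmax(stt[1:,4]);q=P[l==i]
    r=cv2.minAreaRect(q[:,:2].astype(np.float32));print(tag,len(q),r,np.median(q[:,2]))
    s=np.s_[b0:b1,a0:a1];p=P[s].reshape(-1,3);k=(p[:,2]>.1)&(p[:,2]<.125);q=p[k]
    mu=q[:,:2].mean(0);w,V=np.linalg.eigh(np.cov(q[:,:2].T));cc=c[s].reshape(-1,3)[k]
    wh=q[cc.min(1)>110];print("bar",len(q),mu,np.sqrt(w),V[:,1],"white",len(wh),wh.mean(0) if len(wh) else 0)
w=camera_info("wrist");R=np.array(w["R"]);print("wrist cam",-R.T@w["t"],R,w["fov_y"],read_state()["eef_pos"])
E
```

```text
scene0 929 ((0.6701372861862183, 0.18489208817481995), (0.1317921280860901, 0.09121707826852798), 79.70539855957031) 0.10953090437987967
bar 143 [ 0.63947806 -0.20948795] [0.00425468 0.01361171] [-1.23164353e-04  9.99999992e-01] white 35 [ 0.63483359 -0.20078199  0.1128977 ]
side0 445 ((0.6685773730278015, 0.18371431529521942), (0.13949884474277496, 0.091213159263134), 79.13150024414062) 0.10997086218038077
bar 80 [ 0.63115535 -0.21074623] [0.0045241  0.01449342] [-0.03633135  0.9993398 ] white 28 [ 0.63377652 -0.20100191  0.11265681]
wrist cam [0.10526092 0.62139153 0.38469062] [[ 2.87884642e-01  9.57664856e-01 -6.75307351e-04]
 [ 9.17787696e-01 -2.75695622e-01  2.85758062e-01]
 [ 2.73474274e-01 -8.28851463e-02 -9.58301557e-01]] 70.4742775023826 [0.18079839 0.59777899 0.22998444]
```

Call:
send_rows([
  [-0.94, -0.55, -0.04, 0, 0, 0],
  [-0.94, -0.55, -0.04, 0, 0, 0],
  [-0.94, -0.55, -0.04, 0, 0, 0],
  [-0.94, -0.55, -0.04, 0, 0, 0],
  [-0.94, -0.55, -0.04, 0, 0, 0],
  [-0.94, -0.55, -0.04, 0, 0, 0],
  [-0.94, -0.55, -0.04, 0, 0, 0],
  [-0.94, -0.55, -0.04, 0, 0, 0],
  [-0.94, -0.55, -0.04, 0, 0, 0],
  [-0.94, -0.55, -0.04, 0, 0, 0],
], hand=1)

```text
t: 1.35
eef_pos: [0.552, 0.1973, 0.2505]
orientation: [-3.141, -0.0, 2.848]
wrist_force: [0.7, 0.7, 0.0]
width: 0.999
grasp_force: 0.0
```

Call:
send_rows([
  [0, 0, 0, 0, 0, 1],
  [0, 0, 0, 0, 0, 1],
  [0, 0, 0, 0, 0, 1],
  [0, 0, 0, 0, 0, 1],
  [0, 0, 0, 0, 0, 1],
  [0, 0, 0, 0, 0, 1],
  [0, 0, 0, 0, 0, 1],
  [0, 0, 0, 0, 0, 1],
  [0, 0, 0, 0, 0, 1],
  [0, 0, 0, 0, 0, 1],
])

```text
t: 2.6
eef_pos: [0.5509, 0.1988, 0.2502]
orientation: [-3.141, -0.0, 2.147]
wrist_force: [0.1, -0.6, -0.4]
width: 0.999
grasp_force: 0.0
```

Call:
send_rows([
  [0, 0, 0, 0, 0, 1],
  [0, 0, 0, 0, 0, 1],
  [0, 0, 0, 0, 0, 1],
  [0, 0, 0, 0, 0, 1],
  [0, 0, 0, 0, 0, 1],
  [0, 0, 0, 0, 0, 1],
  [0, 0, 0, 0, 0, 1],
  [0, 0, 0, 0, 0, 1],
  [0, 0, 0, 0, 0, 1],
  [0, 0, 0, 0, 0, 1],
])

```text
t: 3.85
eef_pos: [0.5509, 0.1988, 0.2503]
orientation: [-3.141, 0.0, 1.449]
wrist_force: [1.0, 0.1, 0.2]
width: 1.002
grasp_force: 0.0
```

Call:
send_rows([
  [0, 0, 0, 0, 0, 0.9],
  [0, 0, 0, 0, 0, 0],
  [0, 0, 0, 0, 0, 0],
])

```text
t: 4.22
eef_pos: [0.5511, 0.1988, 0.2504]
orientation: [-3.141, 0.0, 1.39]
wrist_force: [-0.0, -0.4, 0.3]
width: 0.998
grasp_force: 0.0
```

```bash
python3 - <<'E'
from h import *
s=read_state();print(s["eef_pos"],np.degrees(s["orientation"]),s["qpos"],s["t"])
snap("wrist","w1")
E
```

```text
[0.55106186 0.19882937 0.2504498 ] [-1.79978529e+02  1.53329132e-02  7.96366150e+01] [ 3.25986170e-01  3.43959515e-01  1.70118025e+00 -5.84971210e-05
  1.09691042e+00  5.06888116e-01] 4.225
```

View pics/w1.png

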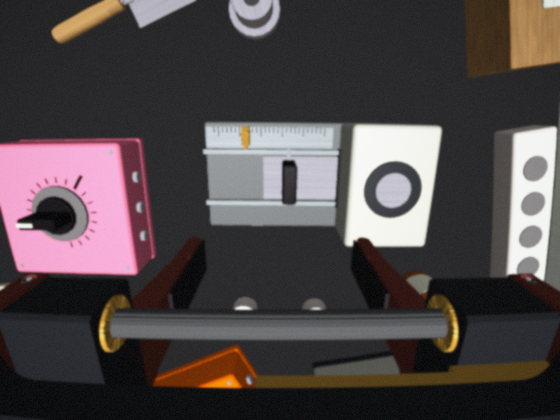

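```bash
python3 - <<'E'
from h import *
ci,im,dep=load("w1");c=im.astype(int)
cv2.imwrite("pics/crop2.png",cv2.resize(im[115:235,200:350],None,fx=5,fy=5,interpolation=cv2.INTER_CUBIC)[:,:,::-1])
s=np.s_[115:160,205:345]
o=((c[...,0]-c[...,2])>60);m=np.zeros(o.shape,bool);m[s]=o[s];v,u=np.nonzero(m)
for r in range(v.min(),v.max()+1):print(r,u[v==r].min(),u[v==r].max(),u[v==r].mean())
m[:]=0;m[155:210,275:305]=(c.max(2)<60)[155:210,275:305];v,u=np.nonzero(m);print("tab",u.min(),u.max(),v.min(),v.max(),u.mean(),v.mean())
P=cloud(ci,dep);m=np.zeros(o.shape,bool);m[110:255,335:450]=((P[...,2]>.104)&(P[...,2]<.117))[110:255,335:450]
r=cv2.minAreaRect(P[m][:,:2].astype(np.float32));print(r)
m[:]=0;m[155:215,270:310]=((P[...,2]>.088)&(P[...,2]<.102))[155:215,270:310];print(cv2.minAreaRect(P[m][:,:2].astype(np.float32)),m.sum())
E
```

```text
126 242 247 244.5
127 242 248 245.0
128 241 248 244.5
129 241 248 244.5
130 241 248 244.5
131 241 248 244.5
132 241 248 244.5
133 241 248 244.5
134 241 248 244.5
135 241 248 244.5
136 241 248 244.5
137 242 248 245.0
138 242 248 245.0
139 242 248 245.0
140 242 248 245.0
141 242 248 245.0
142 242 248 245.0
143 242 248 245.0
144 242 248 245.0
145 243 247 245.0
146 244 247 245.5
147 244 246 245.0
148 244 246 245.0
tab 283 295 161 203 288.5443645083933 183.24460431654677
((0.6664660573005676, 0.18829768896102905), (0.1294669508934021, 0.08982387185096741), 79.61148834228516)
((0.5642057061195374, 0.2070145606994629), (0.04329326003789902, 0.01595827005803585), 79.69530487060547) 608
```

View pics/crop2.png

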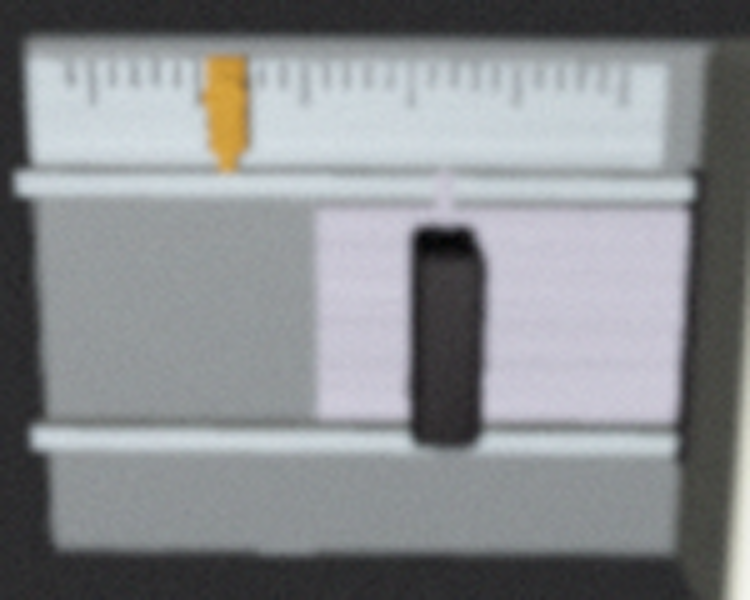

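The crop shows the pointer tip at about px (289,149.5), the brass nose tip at (245.2,149), and the tab below the pointer.

```bash
python3 - <<'E'
from h import *
ci,im,dep=load("w1")
q=onz(ci,[(245.2,148.7),(288.7,149.3)],.0565);t=onz(ci,[(288.54,183.2)],.095)
a=np.radians(-10.35);x=np.array([np.cos(a),np.sin(a)]);y=np.array([-x[1],x[0]])
print(q,t);d=q[0]-q[1];print("pull",d[:2]@-x,d[:2]@y)
tab=np.array([.5642,.2070]);print("pointer-tab in unit",(q[1][:2]-tab)@x,(q[1][:2]-tab)@y)
E
```

```text
[[0.52086323 0.24997731 0.0565    ]
 [0.57039268 0.24026723 0.0565    ]] [[0.56356836 0.20911674 0.095     ]]
pull 0.050468057342618014 0.0006535896453679843
pointer-tab in unit 0.00011509924109883579 0.0338385066807132
```

Call:
send_rows([
  [-0.964, 0.391, 0, 0, 0, 0],
  [-0.964, 0.391, 0, 0, 0, 0],
  [-0.964, 0.391, 0, 0, 0, 0],
  [-0.964, 0.391, 0, 0, 0, 0],
  [-0.964, 0.391, 0, 0, 0, 0],
  [-0.964, 0.391, 0, 0, 0, 0],
  [-0.964, 0.391, 0, 0, 0, 0],
  [-0.964, 0.391, 0, 0, 0, 0],
])

```text
t: 5.28
eef_pos: [0.6354, -0.2104, 0.2507]
orientation: [3.141, -0.0, 1.389]
wrist_force: [0.4, -0.3, -0.1]
width: 0.999
grasp_force: 0.0
```

Call:
send_rows([
  [0, 0, 0, 0, 0, -0.86],
  [0, 0, 0, 0, 0, -0.86],
  [0, 0, 0, 0, 0, -0.87],
  [0, 0, 0, 0, 0, 0],
  [0, 0, 0, 0, 0, 0],
])

```text
t: 5.9
eef_pos: [0.6352, -0.2086, 0.2506]
orientation: [-3.142, -0.0, 1.569]
wrist_force: [-0.0, 0.7, 1.2]
width: 1.002
grasp_force: 0.0
```

```bash
python3 - <<'E'
from h import *
s=read_state();print(s["eef_pos"],np.degrees(s["orientation"]),s["qpos"],s["t"])
ci,im,dep=snap("wrist","w2");P=cloud(ci,dep);c=im.astype(int)
uv=proj(ci,[.6355,-.2085,.11])[0];print(uv)
u,v=np.mgrid[0:560,0:420];near=(np.hypot(P[...,0]-.6355,P[...,1]+.2085)<.035)
k=near&(P[...,2]>.104)&(P[...,2]<.122)
print(cv2.minAreaRect(P[k][:,:2].astype(np.float32)),k.sum(),np.median(P[k][:,2]))
w=k&(c.min(2)>110);print("white",w.sum(),P[w].mean(0))
k=(np.abs(P[...,0]-.6355)<.12)&(np.abs(P[...,1]+.2085)<.12)&(P[...,2]>.06)&(P[...,2]<.078)
print(cv2.minAreaRect(P[k][:,:2].astype(np.float32)),k.sum())
E
```

```text
[ 0.63518266 -0.20859851  0.25062197] [-1.79997285e+02 -2.20797926e-03  8.98788672e+01] [-3.35120302e-01  4.67348199e-01  1.50979886e+00  2.27859992e-05
  1.16450297e+00 -3.33015143e-01] 5.9
[278.85313349 198.02255839]
((0.6349287033081055, -0.20668567717075348), (0.013922098092734814, 0.0454520657658577), 2.2844512462615967) 601 0.11442547016707105
white 133 [ 0.63442811 -0.19740556  0.11511827]
((0.6347304582595825, -0.2061627209186554), (0.1693190038204193, 0.17079035937786102), 89.98631286621094) 19110
```

View pics/w2.png

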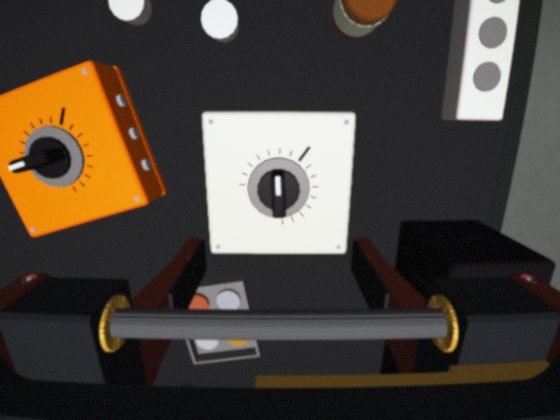

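The wrist view shows the grey box's knob at (278,193), its white line pointing to +y, and the long mark at (305,153). I descend and grip.

Call:
send_rows([
  [0.03, 0, 0.6, 0, 0, -0.6],
  [0, 0, 0.6, 0, 0, 0],
  [0, 0, 0.6, 0, 0, 0],
  [0, 0, 0.6, 0, 0, 0],
  [0, 0, 0.4, 0, 0, 0],
  [0, 0, 0.25, 0, 0, 0],
  [0, 0, 0, 0, 0, 0],
])

```text
t: 6.82
eef_pos: [0.635, -0.2071, 0.0976]
orientation: [-3.141, -0.0, 1.611]
wrist_force: [-0.4, 0.2, -0.2]
width: 0.998
grasp_force: 0.0
```

Call:
send_rows([
  [0, 0, 0, 0, 0, 0],
  [0, 0, 0, 0, 0, 0],
  [0, 0, 0, 0, 0, 0],
  [0, 0, 0, 0, 0, 0],
  [0, 0, 0, 0, 0, 0],
  [0, 0, 0, 0, 0, 0],
  [0, 0, 0, 0, 0, 0],
  [0, 0, 0, 0, 0, 0],
], hand=-1)

```text
t: 7.82
eef_pos: [0.635, -0.2071, 0.0982]
orientation: [-3.141, -0.0, 1.611]
wrist_force: [0.1, 0.6, -0.4]
width: 0.159
grasp_force: 30.0
```

Call:
send_rows([
  [0, 0, 0, 0, 0, 0.96],
  [0, 0, 0, 0, 0, 0.96],
  [0, 0, 0, 0, 0, 0.96],
  [0, 0, 0, 0, 0, 0.96],
  [0, 0, 0, 0, 0, 0.96],
  [0, 0, 0, 0, 0, 0.96],
  [0, 0, 0, 0, 0, 0.96],
  [0, 0, 0, 0, 0, 0.96],
  [0, 0, 0, 0, 0, 0.96],
  [0, 0, 0, 0, 0, 0.96],
])

```text
t: 9.07
eef_pos: [0.6352, -0.2072, 0.0982]
orientation: [3.141, 0.0, 0.939]
wrist_force: [-0.4, 0.2, -0.7]
width: 0.157
grasp_force: 30.0
```

Call:
send_rows([
  [0, 0, 0, 0, 0, 0],
  [0, 0, 0, 0, 0, 0],
  [0, 0, 0, 0, 0, 0],
])

```text
t: 9.45
eef_pos: [0.6352, -0.2072, 0.0981]
orientation: [3.142, 0.0, 0.942]
wrist_force: [-1.1, 0.1, -0.4]
width: 0.157
grasp_force: 30.0
```

Call:
send_rows([
  [0, 0, 0, 0, 0, 0],
  [0, 0, 0, 0, 0, 0],
  [0, 0, 0, 0, 0, 0],
  [0, 0, 0, 0, 0, 0],
  [0, 0, 0, 0, 0, 0],
  [0, 0, 0, 0, 0, 0],
], hand=1)

```text
t: 10.2
eef_pos: [0.6352, -0.2071, 0.0982]
orientation: [-3.142, 0.0, 0.941]
wrist_force: [0.2, 0.3, -1.3]
width: 0.8
grasp_force: 0.0
```

Call:
send_rows([
  [0, 0, -0.4, 0, 0, 0],
  [0, 0, -0.6, 0, 0, 0],
  [0, 0, -0.7, 0, 0, 0],
  [0, 0, -0.7, 0, 0, 0],
  [0, 0, -0.6, 0, 0, 0],
  [0, 0, 0, 0, 0, 0],
  [0, 0, 0, 0, 0, 0],
])

```text
t: 11.08
eef_pos: [0.6347, -0.207, 0.248]
orientation: [-3.141, 0.0, 0.941]
wrist_force: [-0.3, -0.2, -0.7]
width: 0.999
grasp_force: 0.0
```

```bash
python3 - <<'E'
from h import *
s=read_state();print(s["eef_pos"],np.degrees(s["orientation"]),s["qpos"],s["t"])
ci,im,dep=snap("wrist","w3");P=cloud(ci,dep);c=im.astype(int)
near=(np.hypot(P[...,0]-.635,P[...,1]+.2067)<.035)
k=near&(P[...,2]>.104)&(P[...,2]<.122);r=cv2.minAreaRect(P[k][:,:2].astype(np.float32))
print(r,k.sum());w=k&(c.min(2)>110);d=P[w].mean(0)-[*r[0],0];print("white",w.sum(),np.degrees(np.arctan2(d[1],d[0])))
# long mark: dark px on top at radius 38..60mm
X=P[...,0]-.635;Y=P[...,1]+.2067;rr=np.hypot(X,Y);m=(abs(P[...,2]-.07)<.008)&(rr>.036)&(rr<.065)&(c.max(2)<130)
print("mark",m.sum(),np.degrees(np.arctan2(Y[m].mean(),X[m].mean())),rr[m].min(),rr[m].max())
E
```

```text
[ 0.63474177 -0.20702315  0.24804172] [-1.79979763e+02  6.05104724e-03  5.39248604e+01] [-3.33100369e-01  4.68597056e-01  1.51401552e+00  2.40495544e-06
  1.15934872e+00  2.96528651e-01] 11.075
((0.6347762942314148, -0.2067180573940277), (0.04521230235695839, 0.013966483995318413), 53.55278396606445) 590
white 152 53.17591253316739
mark 29 54.57482023010826 0.04005912394160283 0.05640506038337768
```

Call:
send_rows([
  [0, 0, 0, 0, 0, -0.92],
  [0, 0, 0, 0, 0, -0.92],
  [0, 0, 0, 0, 0, -0.92],
  [0, 0, 0, 0, 0, -0.92],
  [0, 0, 0, 0, 0, -0.92],
  [0, 0, 0, 0, 0, -0.92],
  [0, 0, 0, 0, 0, -0.91],
])

```text
t: 12.0
eef_pos: [0.6344, -0.2069, 0.2464]
orientation: [-3.139, -0.0, 1.392]
wrist_force: [1.1, -0.0, -0.0]
width: 1.002
grasp_force: 0.0
```

Call:
send_rows([
  [0.987, -0.36, 0, 0, 0, 0],
  [0.987, -0.36, 0, 0, 0, 0],
  [0.987, -0.36, 0, 0, 0, 0],
  [0.987, -0.36, 0, 0, 0, 0],
  [0.987, -0.36, 0, 0, 0, 0],
  [0.987, -0.36, 0, 0, 0, 0],
  [0.987, -0.36, 0, 0, 0, 0],
  [0.987, -0.36, 0, 0, 0, 0],
  [0, 0, 0, 0, 0, 0],
  [0, 0, 0, 0, 0, 0],
])

```text
t: 13.25
eef_pos: [0.5639, 0.2067, 0.2471]
orientation: [-3.14, 0.001, 1.391]
wrist_force: [-0.1, -0.8, 0.1]
width: 1.001
grasp_force: 0.0
```

Call:
send_rows([
  [0, 0, 0.6, 0, 0, 0],
  [0, 0, 0.6, 0, 0, 0],
  [0, 0, 0.6, 0, 0, 0],
  [0, 0, 0.6, 0, 0, 0],
  [0, 0, 0.5, 0, 0, 0],
  [0, 0, 0.38, 0, 0, 0],
  [0, 0, 0.2, 0, 0, 0],
  [0, 0, 0, 0, 0, 0],
])

```text
t: 14.25
eef_pos: [0.5644, 0.2066, 0.0737]
orientation: [-3.141, 0.0, 1.39]
wrist_force: [-0.2, 0.9, 0.5]
width: 1.001
grasp_force: 0.0
```

Call:
send_rows([
  [0, 0, 0, 0, 0, 0],
  [0, 0, 0, 0, 0, 0],
  [0, 0, 0, 0, 0, 0],
  [0, 0, 0, 0, 0, 0],
  [0, 0, 0, 0, 0, 0],
  [0, 0, 0, 0, 0, 0],
  [0, 0, 0, 0, 0, 0],
  [0, 0, 0, 0, 0, 0],
], hand=-1)

```text
t: 15.25
eef_pos: [0.5643, 0.2071, 0.0742]
orientation: [-3.141, -0.0, 1.39]
wrist_force: [-1.1, 0.1, 0.1]
width: 0.181
grasp_force: 30.0
```

```bash
python3 - <<'E'
from h import *
s=read_state();print(s["eef_pos"],s["orientation"],s["wrist_force"],s["width"]);snap("wrist","w4")
E
```

```text
[0.56434898 0.20709928 0.07415277] [-3.14125723e+00 -4.59790754e-05  1.38950231e+00] [-1.14410587  0.05134138  0.10007295] 0.18144210516663872
```

View pics/w4.png

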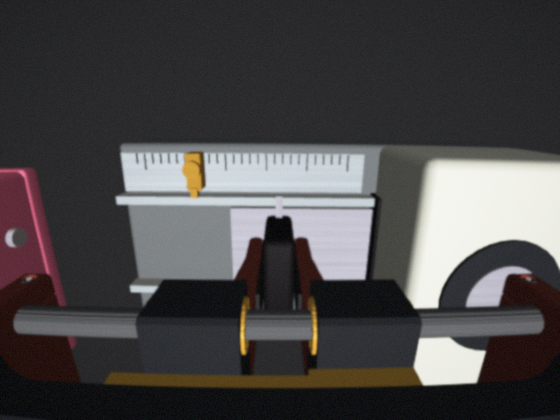

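The tab is gripped. The nose tip is at (194.5,196) and the pointer tip at (279,198). I pull by about 50 mm.

Call:
send_rows([
  [0, -0.15, 0, 0, 0, 0],
  [0, -0.2, 0, 0, 0, 0],
  [0, -0.2, 0, 0, 0, 0],
  [0, -0.2, 0, 0, 0, 0],
  [0, -0.15, 0, 0, 0, 0],
  [0, -0.1, 0, 0, 0, 0],
  [0, 0, 0, 0, 0, 0],
  [0, 0, 0, 0, 0, 0],
  [0, 0, 0, 0, 0, 0],
])

```text
t: 16.42
eef_pos: [0.5154, 0.2165, 0.0742]
orientation: [3.14, -0.001, 1.39]
wrist_force: [5.6, 1.5, -6.9]
width: 0.181
grasp_force: 30.0
```

```bash
python3 - <<'E'
from h import *
s=read_state();print(s["eef_pos"],s["wrist_force"],s["width"],s["grasp_force"])
ci,im,dep=load("w4");q=onz(ci,[(194.5,196),(279,198)],.0565);x=np.array([np.cos(np.radians(-10.35)),np.sin(np.radians(-10.35))]);print("pull est",(q[1]-q[0])[:2]@x)
ci,im,dep=snap("wrist","w5");cv2.imwrite("pics/crop5.png",cv2.resize(im[140:220,220:340],None,fx=6,fy=6,interpolation=cv2.INTER_CUBIC)[:,:,::-1])
E
```

```text
[0.51535894 0.21651226 0.07417274] [ 5.59496811  1.47977528 -6.92813624] 0.18070040102503 29.99701738357544
pull est 0.05082155537179561
```

View pics/crop5.png

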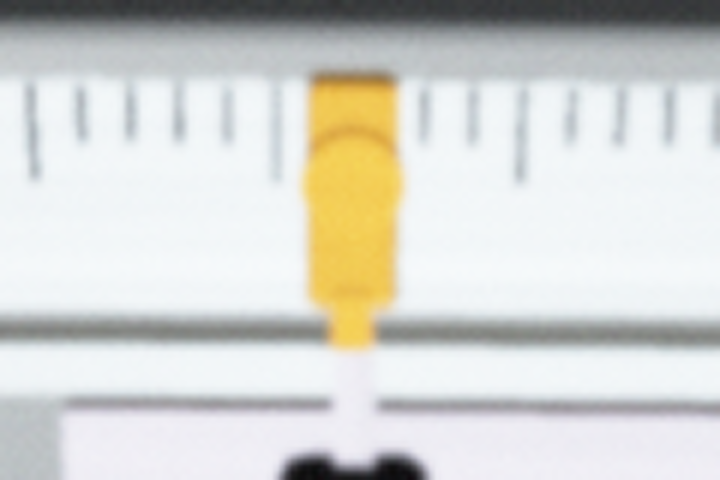

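The pointer is at crop x≈354 and the nose at x≈352, so they are aligned to well under 1 mm. I hold briefly and check that nothing drifts.

Call:
send_rows([
  [0, 0, 0, 0, 0, 0],
  [0, 0, 0, 0, 0, 0],
  [0, 0, 0, 0, 0, 0],
  [0, 0, 0, 0, 0, 0],
  [0, 0, 0, 0, 0, 0],
  [0, 0, 0, 0, 0, 0],
  [0, 0, 0, 0, 0, 0],
  [0, 0, 0, 0, 0, 0],
])

```text
t: 17.48
eef_pos: [0.5154, 0.2165, 0.0742]
orientation: [3.14, -0.001, 1.39]
wrist_force: [5.7, 0.5, -6.4]
width: 0.18
grasp_force: 30.0
```

```bash
python3 - <<'E'
from h import *
ci,im,dep=snap("wrist","w6");_,a,_=load("w5")
def f(i):
    c=i.astype(int);d=[]
    b=c[140:200,255:300];m=(b[...,0]-b[...,2])>60;t=c[212:225,255:300].max(2)<60
    return np.nonzero(m)[1].mean()+255,np.nonzero(t)[1].mean()+255
print(f(a),f(im));print(read_state()["eef_pos"],hand_in())
E
```

```text
(np.float64(278.152), np.float64(278.3416149068323)) (np.float64(278.1109350237718), np.float64(278.42767295597486))
the job is handed in; nothing more can be done
[0.51538436 0.21652866 0.07415636] None
```

I turned the dial to within about 0.02 rad of its long mark and handed the job in with the grip still holding the slide, its pointer less than 1 mm from the rider's nose; no verdict came back.

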